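Lock the bezel ring of a bench meter with a two-pin spanner

TASK

The bezel ring of the cream meter is loose. Take the two-pin spanner with the blue grip, fit both its pins into the two holes of that ring and turn the ring clockwise (seen from above) all the way to its stop, so that the red marks on ring and case meet. Then let go and leave the spanner standing in the ring with its pins fully in the holes.

Things in the scene. Friction and masses are not known exactly. Their poses are not given: they have to be found in the camera images.
- blue_spanner: Two-pin spanner, 0.25 kg: steel bar 110 (y) x 26 (x) x 12 mm; on it a blue upright grip block 24 (x) x 40 (y) mm, its top 62 mm over the bar's underside; two 8 mm pins at y = +-45 mm, 10 mm long downwards. Origin: middle of the bar's underside; z up. It lies level on a grey block 22 mm high, pins hanging free. Grip the block across its 24 mm (x). The shorter orange spanner does not fit.
- bezel_ring_centre (a point): Centre of the top face of the loose aluminium ring (132 mm across), on its axis; turns with it, z up. Two through holes at y = +-45 mm, each 24 x 24 mm: a pin has 8 mm play each way, so the spanner turns idle about 10 degrees before it drives the ring. Holes are deeper than the pins: fully in, the bar lies on this face and either way round fits. Red mark on the ring along its +x.
- bezel_ring (a joint): Angle of that ring (rad), growing clockwise seen from above. It starts loose, between 0 and 0.3; hard stop at 1.05, where the red mark on the ring meets the one on the case. It stays where it is left; turning takes about 0.12 N m.
- cream_meter: Flat cream instrument, 180 x 180 mm, 50 mm high, fixed on the bench, white dial. Origin: centre of its underside; z up. The ring lies in a round 138 mm recess in the middle of its top, the ring's top face at 46 mm, 4 mm below the rim. The black meter with the yellow dial is of the same shape; its ring is locked already.
Mind the look-alikes: they are no part of the job. Leave any purple or turquoise look-alike of the blue_spanner alone.

How it is judged:
On the way, in this order (a step that is already met when the one before it is completed fails the run):
1. both pins of the blue spanner are in the ring's holes, before the ring has been turned past 0.5 rad (horizontal distance between blue_spanner and bezel_ring_centre below 0.015 m and z of blue_spanner in the frame of bezel_ring_centre below 0.007 m and angle between blue_spanner's own z axis and vertical below 0.17 rad and value of joint bezel_ring below 0.5 rad), for 0.1 s.
2. the ring has been turned clockwise to within 10 degrees of its stop with the spanner's pins in the holes (value of joint bezel_ring above 0.87 rad and horizontal distance between blue_spanner and bezel_ring_centre below 0.015 m and z of blue_spanner in the frame of bezel_ring_centre below 0.007 m), for 0.1 s.
At the end, for the whole second after the job is handed in: The ring of the cream meter stands within 10 degrees of its stop (joint above 0.87 rad), and the blue spanner, released, stands at rest and upright (within 10 degrees) in it, within 15 mm of its centre, pins in the holes (bar's underside less than 5 mm above the ring's top face) (value of joint bezel_ring above 0.87 rad and horizontal distance between blue_spanner and bezel_ring_centre below 0.015 m and z of blue_spanner in the frame of bezel_ring_centre below 0.005 m and angle between blue_spanner's own z axis and vertical below 0.17 rad and linear speed of blue_spanner below 0.03 m/s); the robot touches nothing.
It also fails if it takes over 45 s, if anything falls off the work surface, if the arm or the gripper's body presses on something with over 40 N, if the wrist force passes 120 N, or if a joint passes its speed limit or range.

ROBOT

A 7-joint arm with a two-finger parallel gripper is mounted at the origin on the work surface. World frame = base frame: x ahead of the robot, y to its left, z up, the work surface at z = 0. Lengths are in m, angles in rad, forces in N, time in s.
With the tool pointing down it reaches from about 0.35 to 0.9 m from the base axis. Payload 8.1 kg.
Tool frame: the origin (TCP) lies midway between the tips of the shut fingers; the grasp point (between the pads) lies arm.hold_point_z behind it (arm.hold_point_z is the distance from the TCP to the grasp point, in m); z points along the fingers, x is the direction in which the jaws open and shut, and the axes are right-handed (so a half turn about z gives the same grasp; the last joint's range is limited). The gripper opens to 92 mm and grips with 3 to 60 N. Pads are 19 mm wide; open, the fingers measure 130 mm over their backs; the gripper's body (75 mm by 190 mm) begins 47 mm behind the grasp point.
Start: joints at [-1.381, 0.434, 0.025, 1.573, -0.012, 1.134, -0.075], TCP at [0.18, 0.598, 0.227] pointing down, gripper open.
Joint ranges: [-2.62, 2.62], [-0.44, 2.09], [-1.27, 1.32], [0.08, 2.57], [-1.32, 4.46], [0.12, 2], [-2.74, 2.74]. Speed limits (rad/s): [2.22, 2.22, 3.01, 3.01, 3.14, 3.14, 3.14].

INTERFACE

Orientations are given as a rotation vector (axis times angle).
In Python, from cell import arm gives the robot as it stands.
- The arm moves only by the shell command python3 -m pendant 'ROWS' [FORCE]. ROWS is JSON, a list of rows, each an object with "dp": the shift along the tool's x, y, z in m, a list of three; "rotation": the turn, a rotation vector about the tool's x, y, z in rad, a list of three; "fingers": the closure, from -1 (fully open) to 1 (shut). In form: [{"dp": [x, y, z], "rotation": [rx, ry, rz], "fingers": fingers}, ...]. A call has 1 to 20 rows; each row is the pose to reach, as a shift and turn from the pose measured when the call began, along the tool's axes at that moment; what a row does not reach only later rows make up. A row lasts 1/8 s, in which the tool goes at most 62.5 mm and 10.7 degrees, less where a joint would pass 70% of its speed; a pose out of reach is approached as far as the arm can. A call with a gripper value outside its range is refused whole. The fingers move at their own pace and stop on an object; FORCE is the grip in N (left out, the last holds). Time passes only in rows, so rows that repeat a pose let the fingers close. It gives the time, the measured TCP pose, the force and the opening at its end, in the units of the state.
- arm.observe(): the state, without advancing time (a new reading comes with each control period).
- arm.get_image(name): name is "scene" or "top" or "wrist"; returns the picture (384x512x3 uint8, blue, green, red); there is no depth.
- arm.camera_params(name): a dict with "camera_matrix" (3x3 intrinsics, pixels), "rvec" (rotation vector, rad) and "tvec" (3), from world to camera coordinates, as OpenCV has them. Camera axes: x right, y down, z forward; pixel columns grow to the right and rows downward; lengths in m; the calibration is good to about 2 mm. A picture is of the moment at which its call begins: read the wrist's pose just before it. camera_params takes no time and is no camera call; for the wrist camera it gives the pose at the moment of the call.
- arm.sign_off(): hands the job in, once; it reports no verdict.
The state is a dict: "clock": time; "joints": joint angles; "dq": joint speeds; "joint_efforts": joint torques, N m; "position": TCP position; "ee_rot": TCP orientation; "force": force on the tool from outside, world axes, zero at the start; "ft_torque": the same for the moment, N m; "width": opening from 0.0 (shut) to 1.0 (fully open).
Only numpy, scipy, OpenCV 4.12 (cv2) and the standard library are available. Lean on these libraries where they do the work, as an engineer would, in place of code of your own. Each camera call takes 0.05 s, during which the arm holds its last target.

## Working session

There is one attempt and no reset: what is moved stays moved. The work goes in short steps, Python scripts to look and compute and a shell command to move; the robot and the scene stay as the last step left them, time stands still between calls to the robot, and variables do not carry over. Pictures are saved under pics/ and viewed, and the job is handed in when it is done.

```bash
ls; mkdir -p pics; python3 - <<'E'
from cell import arm
import cv2
print(arm.observe(), arm.hold_point_z)
for n in ("scene","top","wrist"):
    p=arm.camera_params(n); print(n,p)
    cv2.imwrite(f"pics/{n}0.png",arm.get_image(n))
E
```

```text
pics
{'clock': 0.0, 'joints': array([-1.38063169,  0.43525128,  0.02495472,  1.5741187 , -0.01160022,
        1.13399165, -0.07512209]), 'dq': array([ 0.00107931, -0.00051663, -0.00148008,  0.00114345, -0.00060405,
       -0.00127838, -0.00046523]), 'joint_efforts': array([-7.92100109e-04, -6.67855239e+01,  9.84510854e-01, -3.14454210e+01,
       -6.05921005e-02,  4.29982482e-02,  1.84261830e-04]), 'position': array([0.18026966, 0.59789023, 0.22591883]), 'ee_rot': array([ 2.52090910e+00,  1.87292585e+00, -1.90858639e-03]), 'force': array([-0.03905012,  0.16896602, -0.71021161]), 'ft_torque': array([ 0.00797174,  0.04864027, -0.00458798]), 'width': 1.0014722644212073} 0.0188
scene {'camera_matrix': array([[446.97332839,   0.        , 252.49246483],
       [  0.        , 446.97332839, 190.70368444],
       [  0.        ,   0.        ,   1.        ]]), 'rvec': array([ 2.26349165,  0.8010611 , -0.33184742]), 'tvec': array([-0.47226313, -0.23330871,  1.46138206])}
top {'camera_matrix': array([[400.60400001,   0.        , 256.84296149],
       [  0.        , 400.60400001, 202.5935649 ],
       [  0.        ,   0.        ,   1.        ]]), 'rvec': array([ 2.16471184, -2.22687299,  0.03464421]), 'tvec': array([3.79748461e-04, 5.85204508e-01, 9.36462127e-01])}
wrist {'camera_matrix': array([[279.03655636,   0.        , 253.95391208],
       [  0.        , 279.03655636, 191.91223544],
       [  0.        ,   0.        ,   1.        ]]), 'rvec': array([-2.3517169 , -1.74710047, -0.21933157]), 'tvec': array([-0.62505254, -0.03106284,  0.38975312])}
```

View pics/top0.png

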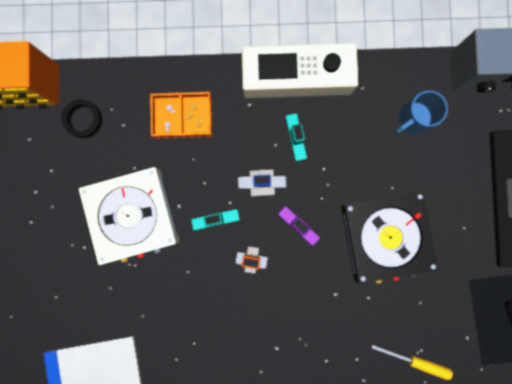

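View pics/scene0.png

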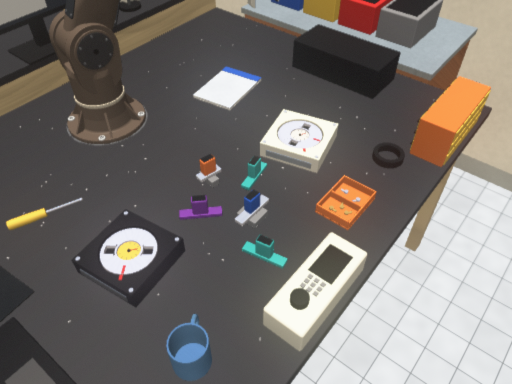

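View pics/wrist0.png

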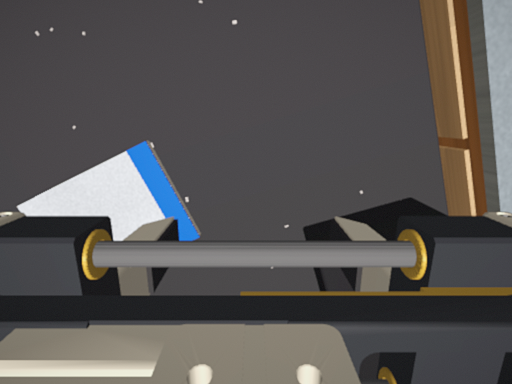

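```bash
cat > h.py <<'E'
import numpy as np, cv2
from scipy.spatial.transform import Rotation as R
from cell import arm
def ray(p,uv,z):
    K=p["camera_matrix"];Rm=cv2.Rodrigues(p["rvec"])[0];t=np.ravel(p["tvec"])
    c=-Rm.T@t; d=Rm.T@np.linalg.inv(K)@np.array([uv[0],uv[1],1.]);return c+d*(z-c[2])/d[2]
def proj(p,X):
    return cv2.projectPoints(np.array(X,float).reshape(-1,3),p["rvec"],p["tvec"],p["camera_matrix"],None)[0].reshape(-1,2)
E
python3 - <<'E'
from h import *
im=cv2.imread("pics/top0.png")
a=cv2.resize(im[160:272,70:185],None,fx=5,fy=5,interpolation=cv2.INTER_CUBIC)
b=cv2.resize(im[155:210,225:300],None,fx=8,fy=8,interpolation=cv2.INTER_CUBIC)
cv2.imwrite("pics/a.png",a);cv2.imwrite("pics/b.png",b)
p=arm.camera_params("top")
print(ray(p,(128,216),.046),ray(p,(262,182),.034))
E
```

```text
[0.56130737 0.27891108 0.046     ] [ 0.63147061 -0.02966757  0.034     ]
```

View pics/a.png

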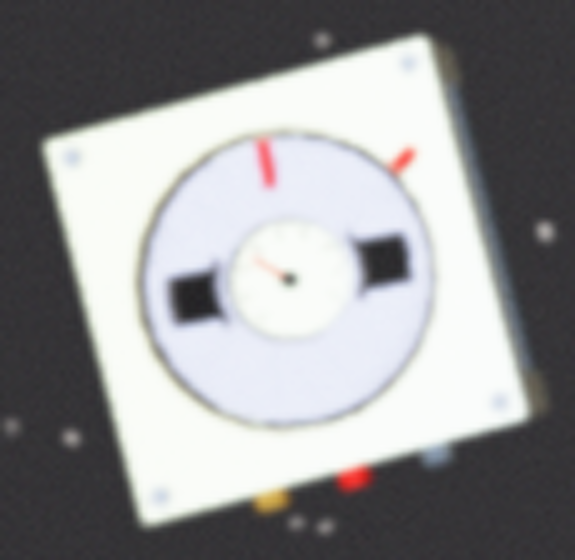

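View pics/b.png

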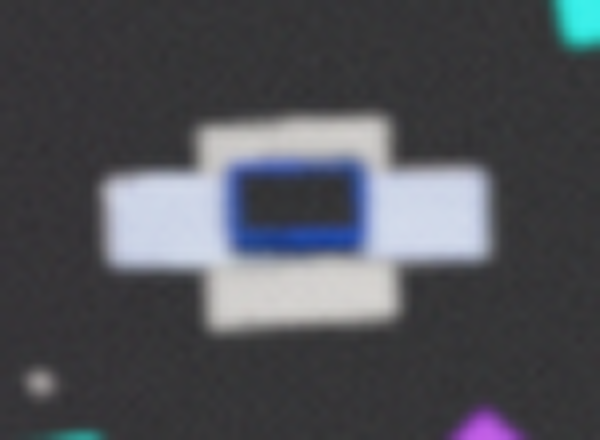

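```bash
python3 - <<'E'
from h import *
p=arm.camera_params("top")
A=lambda u,v:((u+.5)/5-.5+70,(v+.5)/5-.5+160)
B=lambda u,v:((u+.5)/8-.5+225,(v+.5)/8-.5+155)
h=[ray(p,A(*q),.046) for q in((193,297),(385,261))]
print("holes",h,np.linalg.norm(h[0]-h[1]),(h[0]+h[1])/2)
d=h[0]-h[1];print("ring y dir deg",np.degrees(np.arctan2(d[1],d[0])))
print("ring circle ctr",ray(p,A(287,279),.05))
c=ray(p,A(287,279),.046)
for q,z in(((267,163),.046),((402,160),.05)):
    e=ray(p,A(*q),z)-c;print("mark",np.degrees(np.arctan2(e[1],e[0])))
k=[ray(p,A(*q),.05) for q in((43,143),(430,35),(530,418),(145,527))];print("case",np.mean(k,0),[np.linalg.norm(k[i]-k[i-1]) for i in range(4)])
k=[ray(p,B(*q),.034) for q in((103,177),(488,167),(491,262),(107,268))]
print("bar",np.mean(k,0),[np.linalg.norm(k[i]-k[i-1]) for i in range(4)])
d=(k[0]+k[3]-k[1]-k[2]);print("bar deg",np.degrees(np.arctan2(d[1],d[0])))
k=[ray(p,B(*q),.084) for q in((228,158),(368,157),(366,248),(230,252))];print("grip",np.mean(k,0))
s=arm.observe();r=R.from_rotvec(s["ee_rot"]).as_matrix();print(r, s["position"])
E
```

```text
holes [array([0.55572945, 0.32443295, 0.046     ]), array([0.56970411, 0.23611102, 0.046     ])] 0.08942065278917113 [0.56271678 0.28027199 0.046     ]
ring y dir deg 98.99103636112486
ring circle ctr [0.5626698  0.27984523 0.05      ]
mark 8.94721873061062
mark -46.09549903901529
case [0.5622441  0.27993609 0.05      ] [np.float64(0.18148293029239054), np.float64(0.18366187541932597), np.float64(0.18085199050564818), np.float64(0.1813722762769841)]
bar [ 0.63178828 -0.02899347  0.034     ] [np.float64(0.026477696544123224), np.float64(0.11160786528368283), np.float64(0.02759551108487213), np.float64(0.11116020100957337)]
bar deg 89.53212828709957
grip [ 0.63119579 -0.02910637  0.084     ]
[[ 2.88690052e-01  9.57422590e-01 -1.97918358e-04]
 [ 9.57421892e-01 -2.88690082e-01 -1.16522425e-03]
 [-1.17274908e-03  1.46897279e-04 -9.99999302e-01]] [0.1803468  0.59801951 0.22613725]
```

```bash
python3 -m pendant '[{"dp":[-0.47,0.613,0.06],"rotation":[0,0,1.286],"fingers":-1},{"dp":[-0.47,0.613,0.06],"rotation":[0,0,1.286],"fingers":-1},{"dp":[-0.47,0.613,0.06],"rotation":[0,0,1.286],"fingers":-1},{"dp":[-0.47,0.613,0.06],"rotation":[0,0,1.286],"fingers":-1},{"dp":[-0.47,0.613,0.06],"rotation":[0,0,1.286],"fingers":-1},{"dp":[-0.47,0.613,0.06],"rotation":[0,0,1.286],"fingers":-1},{"dp":[-0.47,0.613,0.06],"rotation":[0,0,1.286],"fingers":-1},{"dp":[-0.47,0.613,0.06],"rotation":[0,0,1.286],"fingers":-1},{"dp":[-0.47,0.613,0.06],"rotation":[0,0,1.286],"fingers":-1},{"dp":[-0.47,0.613,0.06],"rotation":[0,0,1.286],"fingers":-1},{"dp":[-0.47,0.613,0.06],"rotation":[0,0,1.286],"fingers":-1},{"dp":[-0.47,0.613,0.06],"rotation":[0,0,1.286],"fingers":-1},{"dp":[-0.47,0.613,0.06],"rotation":[0,0,1.286],"fingers":-1},{"dp":[-0.47,0.613,0.06],"rotation":[0,0,1.286],"fingers":-1},{"dp":[-0.47,0.613,0.06],"rotation":[0,0,1.286],"fingers":-1},{"dp":[-0.47,0.613,0.06],"rotation":[0,0,1.286],"fingers":-1},{"dp":[-0.47,0.613,0.06],"rotation":[0,0,1.286],"fingers":-1}]'
python3 - <<'E'
from h import *
s=arm.observe();print(s["position"],s["joints"]);print(R.from_rotvec(s["ee_rot"]).as_matrix().round(4))
p=arm.camera_params("wrist");im=arm.get_image("wrist")
c=np.array([.6315,-.029]);y=np.array([np.cos(np.radians(89.5)),np.sin(np.radians(89.5))]);x=np.array([y[1],-y[0]])
P=[[*(c+a*x*.013+b*y*.055),.034] for a,b in((1,1),(1,-1),(-1,-1),(-1,1))]+[[*(c+a*x*.012+b*y*.02),.084] for a,b in((1,1),(1,-1),(-1,-1),(-1,1))]
cv2.imwrite("pics/w1raw.png",im)
for q in proj(p,P): cv2.circle(im,tuple(int(round(v)) for v in q),2,(0,255,0),-1)
cv2.imwrite("pics/w1.png",im)
E
```

```text
clock: 2.28
position: [0.6313, -0.0278, 0.167]
ee_rot: [3.141, -0.01, -0.0]
force: [-0.2, -0.2, 0.2]
width: 1.002
[ 0.63131947 -0.0277731   0.1669894 ] [-0.36179033  0.52508927  0.48281053  1.65700954 -0.27458692  1.02756914
  0.20216686]
[[ 1.0e+00 -6.5e-03 -1.0e-04]
 [-6.5e-03 -1.0e+00 -6.0e-04]
 [-1.0e-04  6.0e-04 -1.0e+00]]
```

View pics/w1.png

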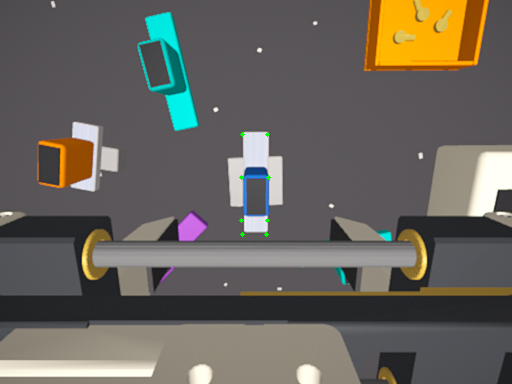

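```bash
python3 - <<'E'
from h import *
p=arm.camera_params("top")
print(ray(p,(279,212),.034),ray(p,(285,207),.034),ray(p,(297,226),.084),ray(p,(239,212),.034),ray(p,(239,222),.034),ray(p,(266,258),.034))
q=arm.camera_params("wrist")
print(ray(q,(192,213),.034),ray(q,(256,133),.034),ray(q,(256,232),.034),ray(q,(256,215.5),.084))
E
```

```text
[ 0.56088532 -0.06691233  0.034     ] [ 0.57203611 -0.08110931  0.034     ] [ 0.52846337 -0.10291059  0.084     ] [0.56349793 0.02545698 0.034     ] [0.54041901 0.02606357 0.034     ] [ 0.45603933 -0.03384294  0.034     ]
[ 0.56309529 -0.05880591  0.034     ] [0.63381809 0.02673539 0.034     ] [ 0.63325187 -0.08168705  0.034     ] [ 0.63309178 -0.04462771  0.084     ]
```

```bash
python3 -m pendant '[{"dp":[0.001,0,0.05],"rotation":[0,0,0],"fingers":-1},{"dp":[0.001,0,0.09],"rotation":[0,0,0],"fingers":-1},{"dp":[0.001,0,0.115],"rotation":[0,0,0],"fingers":-1},{"dp":[0.001,0,0.124],"rotation":[0,0,0],"fingers":-1},{"dp":[0.001,0,0.124],"rotation":[0,0,0],"fingers":-1},{"dp":[0.001,0,0.124],"rotation":[0,0,0],"fingers":-0.3},{"dp":[0.001,0,0.124],"rotation":[0,0,0],"fingers":1},{"dp":[0.001,0,0.124],"rotation":[0,0,0],"fingers":1},{"dp":[0.001,0,0.124],"rotation":[0,0,0],"fingers":1},{"dp":[0.001,0,0.124],"rotation":[0,0,0],"fingers":1},{"dp":[0.001,0,0.124],"rotation":[0,0,0],"fingers":1},{"dp":[0.001,0,0.124],"rotation":[0,0,0],"fingers":1}]' 40
python3 - <<'E'
from h import *
s=arm.observe();print(s["position"],s["width"]*92);print(R.from_rotvec(s["ee_rot"]).as_matrix().round(4))
E
```

```text
clock: 3.82
position: [0.6323, -0.0281, 0.0429]
ee_rot: [3.141, -0.011, -0.0]
force: [0.9, 0.5, -1.7]
width: 0.291
[ 0.63233654 -0.02812303  0.04294374] 26.7551573109266
[[ 1.0e+00 -6.8e-03 -1.0e-04]
 [-6.8e-03 -1.0e+00 -8.0e-04]
 [-1.0e-04  8.0e-04 -1.0e+00]]
```

```bash
python3 -m pendant '[{"dp":[0,0,0],"rotation":[0,0,0],"fingers":1},{"dp":[0,0,0],"rotation":[0,0,0],"fingers":1},{"dp":[0,0,-0.02],"rotation":[0,0,0],"fingers":1},{"dp":[0,0,-0.06],"rotation":[0,0,0],"fingers":1},{"dp":[0,0,-0.1],"rotation":[0,0,0],"fingers":1},{"dp":[0,0,-0.1],"rotation":[0,0,0],"fingers":1},{"dp":[0,0,-0.1],"rotation":[0,0,0],"fingers":1}]' 40
python3 - <<'E'
from h import *
s=arm.observe();print(s["position"],s["width"]*92,s["force"]);print(R.from_rotvec(s["ee_rot"]).as_matrix().round(4))
cv2.imwrite("pics/w2.png",arm.get_image("wrist"))
im=arm.get_image("scene");cv2.imwrite("pics/s2.png",cv2.resize(im[100:300,150:370],None,fx=3,fy=3))
E
```

```text
clock: 4.7
position: [0.6319, -0.0278, 0.1431]
ee_rot: [3.141, -0.01, -0.001]
force: [-0.1, -0.1, -2.4]
width: 0.258
[ 0.63191888 -0.02784118  0.14308844] 23.769097968333607 [-0.14447448 -0.13862343 -2.43269289]
[[ 1.0e+00 -6.6e-03 -4.0e-04]
 [-6.6e-03 -1.0e+00 -4.0e-04]
 [-4.0e-04  4.0e-04 -1.0e+00]]
```

View pics/w2.png

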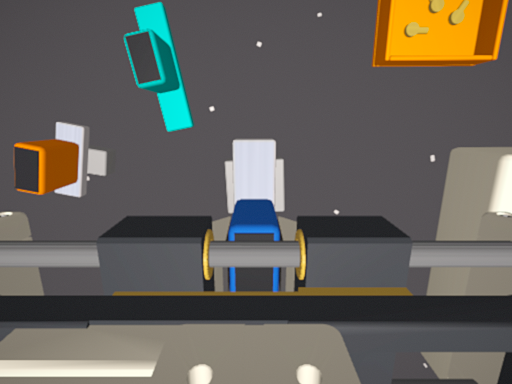

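View pics/s2.png

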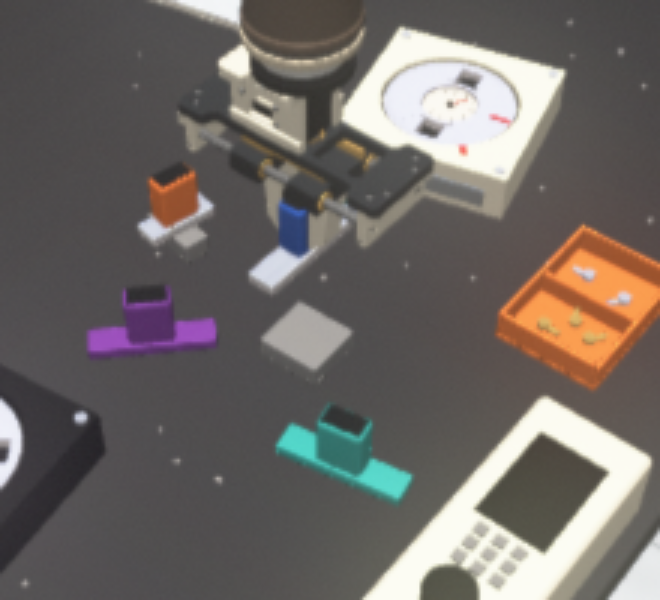

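```bash
python3 - <<'E'
from h import *
q=arm.camera_params("wrist")
for px in((233,139.5),(275,139.5),(254,139.5)): print(ray(q,px,.1341))
q=arm.camera_params("top"); 
D=np.array([.5625-.632,.280+.0278]);print(D)
E
```

```text
[0.61949825 0.02899327 0.1341    ]
[0.64405948 0.02882578 0.1341    ]
[0.63178092 0.02890951 0.1341    ]
[-0.0695  0.3078]
```

```bash
python3 -m pendant '[{"dp":[-0.0715,-0.3055,0],"rotation":[0,0,-0.162],"fingers":1},{"dp":[-0.0715,-0.3055,0],"rotation":[0,0,-0.162],"fingers":1},{"dp":[-0.0715,-0.3055,0],"rotation":[0,0,-0.162],"fingers":1},{"dp":[-0.0715,-0.3055,0],"rotation":[0,0,-0.162],"fingers":1},{"dp":[-0.0715,-0.3055,0],"rotation":[0,0,-0.162],"fingers":1},{"dp":[-0.0715,-0.3055,0],"rotation":[0,0,-0.162],"fingers":1},{"dp":[-0.0715,-0.3055,0],"rotation":[0,0,-0.162],"fingers":1},{"dp":[-0.0715,-0.3055,0],"rotation":[0,0,-0.162],"fingers":1},{"dp":[-0.0715,-0.3055,0.03],"rotation":[0,0,-0.162],"fingers":1},{"dp":[-0.0715,-0.3055,0.03],"rotation":[0,0,-0.162],"fingers":1},{"dp":[-0.0715,-0.3055,0.03],"rotation":[0,0,-0.162],"fingers":1}]'
python3 - <<'E'
from h import *
s=arm.observe();print(s["position"],s["joints"]);print(R.from_rotvec(s["ee_rot"]).as_matrix().round(4))
p=arm.camera_params("wrist");im=arm.get_image("wrist")
cv2.imwrite("pics/w3.png",im)
im=arm.get_image("scene");cv2.imwrite("pics/s3.png",cv2.resize(im[60:190,230:370],None,fx=4,fy=4))
im=arm.get_image("top");cv2.imwrite("pics/t3.png",cv2.resize(im[160:272,70:185],None,fx=5,fy=5))
E
```

```text
clock: 6.18
position: [0.5625, 0.2772, 0.1126]
ee_rot: [3.132, 0.241, -0.003]
force: [-0.6, 0.4, -2.0]
width: 0.258
[0.56250661 0.27718862 0.11256734] [-0.81095854  0.56862168  0.40105424  1.71765672 -0.26919343  0.91210095
 -0.14626079]
[[ 9.882e-01  1.532e-01 -1.900e-03]
 [ 1.532e-01 -9.882e-01 -8.000e-04]
 [-2.000e-03  5.000e-04 -1.000e+00]]
```

View pics/w3.png

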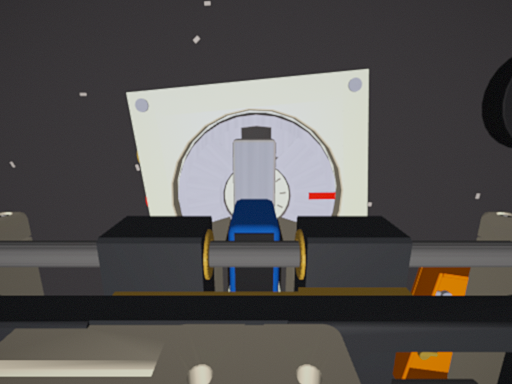

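View pics/s3.png

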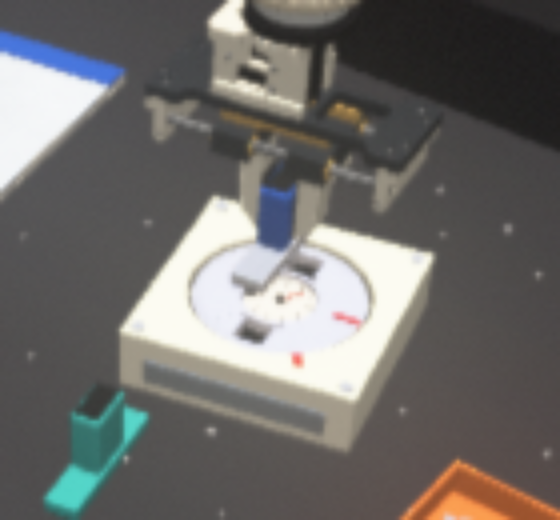

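View pics/t3.png

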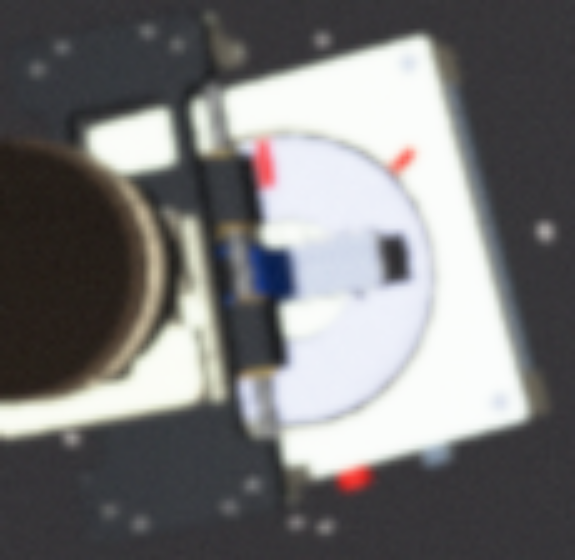

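```bash
python3 - <<'E'
from h import *
q=arm.camera_params("wrist")
s=arm.observe();T=s["position"];M=R.from_rotvec(s["ee_rot"]).as_matrix()
f=lambda px,z:(M.T@(ray(q,px,z)-T))[:2].round(4)
print("hole outer edge L,R",f((241,127),.046),f((271,127),.046))
print("bar end",f((233,139.5),.1036),f((275,139.5),.1036))
im=cv2.imread("pics/w3.png");cv2.imwrite("pics/w3z.png",cv2.resize(im[90:260,150:360],None,fx=3.5,fy=3.5,interpolation=cv2.INTER_CUBIC))
E
```

```text
hole outer edge L,R [-0.01   -0.0624] [ 0.0136 -0.0624]
bar end [-0.0122 -0.0567] [ 0.0126 -0.0566]
```

View pics/w3z.png

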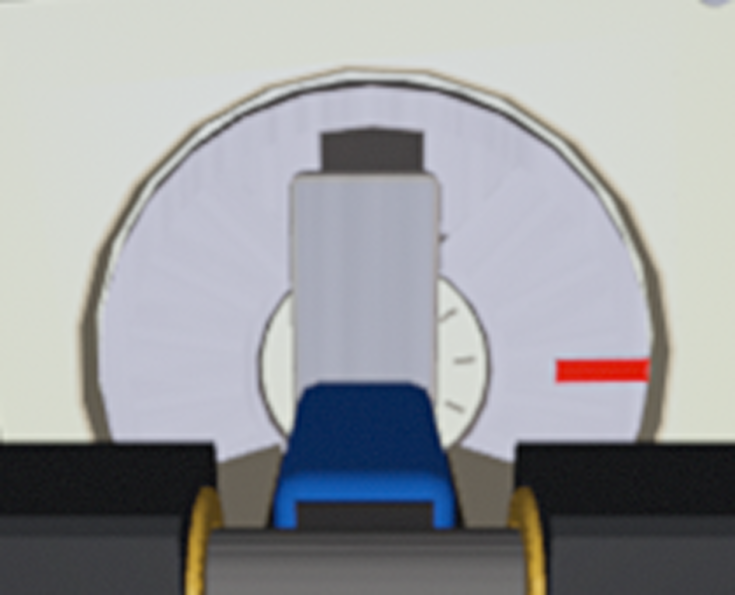

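```bash
python3 -m pendant '[{"dp":[0.001,-0.003,0],"rotation":[0,0,0],"fingers":1},{"dp":[0.001,-0.003,0.015],"rotation":[0,0,0],"fingers":1},{"dp":[0.001,-0.003,0.03],"rotation":[0,0,0],"fingers":1},{"dp":[0.001,-0.003,0.036],"rotation":[0,0,0],"fingers":1},{"dp":[0.001,-0.003,0.04],"rotation":[0,0,0],"fingers":1},{"dp":[0.001,-0.003,0.043],"rotation":[0,0,0],"fingers":1},{"dp":[0.001,-0.003,0.043],"rotation":[0,0,0],"fingers":1}]'
python3 - <<'E'
from h import *
s=arm.observe();print(s["position"],s["force"]);print(R.from_rotvec(s["ee_rot"]).as_matrix().round(4))
p=arm.camera_params("wrist");im=arm.get_image("wrist")
cv2.imwrite("pics/w4.png",cv2.resize(im[90:260,150:360],None,fx=3.5,fy=3.5,interpolation=cv2.INTER_CUBIC))
E
```

```text
clock: 7.2
position: [0.5631, 0.2812, 0.0699]
ee_rot: [-3.132, -0.243, 0.001]
force: [0.1, 0.5, -2.0]
width: 0.261
[0.56312604 0.28116168 0.06994256] [ 0.10040787  0.48242328 -2.03295641]
[[ 9.880e-01  1.542e-01 -9.000e-04]
 [ 1.542e-01 -9.880e-01  1.000e-04]
 [-9.000e-04 -2.000e-04 -1.000e+00]]
```

View pics/w4.png

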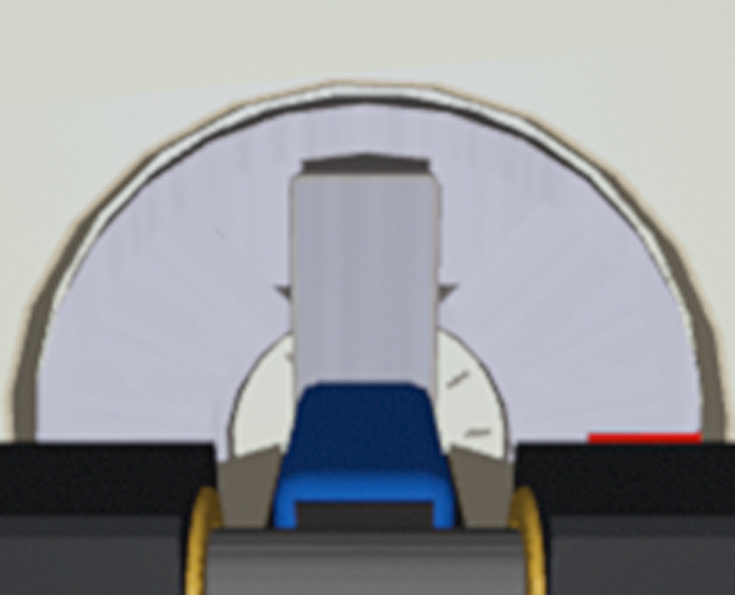

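```bash
python3 -m pendant '[{"dp":[0,0,0.002],"rotation":[0,0,0],"fingers":1},{"dp":[0,0,0.0035],"rotation":[0,0,0],"fingers":1},{"dp":[0,0,0.0045],"rotation":[0,0,0],"fingers":1},{"dp":[0,0,0.0045],"rotation":[0,0,0],"fingers":1}]'
python3 - <<'E'
from h import *
s=arm.observe();print(s["position"],s["force"],s["ft_torque"],s["joints"])
E
```

```text
clock: 7.75
position: [0.5634, 0.2813, 0.0668]
ee_rot: [-3.131, -0.243, 0.0]
force: [-3.4, -0.9, 8.9]
width: 0.259
[0.56335986 0.28134083 0.06682728] [-3.40681446 -0.89037339  8.90603713] [-0.53447589  0.9682097   0.0022906 ] [-0.79682642  0.62566912  0.37557219  1.74779019 -0.29840467  0.8243702
 -0.12683216]
```

```bash
python3 -m pendant '[{"dp":[0,0,0.0005],"rotation":[0,0,0.1],"fingers":1},{"dp":[0,0,0.0005],"rotation":[0,0,0.2],"fingers":1},{"dp":[0,0,0.0005],"rotation":[0,0,0.3],"fingers":1},{"dp":[0,0,0.0005],"rotation":[0,0,0.4],"fingers":1},{"dp":[0,0,0.0005],"rotation":[0,0,0.5],"fingers":1},{"dp":[0,0,0.0005],"rotation":[0,0,0.6],"fingers":1},{"dp":[0,0,0.0005],"rotation":[0,0,0.7],"fingers":1},{"dp":[0,0,0.0005],"rotation":[0,0,0.8],"fingers":1},{"dp":[0,0,0.0005],"rotation":[0,0,0.9],"fingers":1},{"dp":[0,0,0.0005],"rotation":[0,0,0.9],"fingers":1}]' 50
python3 - <<'E'
from h import *
s=arm.observe();print(s["position"],s["force"],s["ft_torque"],s["joints"],s["width"]*92);M=R.from_rotvec(s["ee_rot"]).as_matrix();print(np.degrees(np.arctan2(M[1,0],M[0,0])))
im=arm.get_image("wrist");cv2.imwrite("pics/w5.png",im)
im=arm.get_image("top");cv2.imwrite("pics/t5.png",cv2.resize(im[160:272,70:185],None,fx=5,fy=5))
E
```

```text
clock: 9.0
position: [0.5633, 0.2815, 0.0669]
ee_rot: [-2.924, 1.145, 0.001]
force: [-2.9, -1.2, 4.7]
width: 0.26
[0.56332547 0.28154679 0.06690383] [-2.87796988 -1.23999164  4.65912131] [-0.30075029  0.71911039 -0.08510008] [-0.95112593  0.67485696  0.62390741  1.76146357 -0.50031192  0.86871541
 -0.84600656] 23.906836479006717
-42.7521692558162
```

View pics/w5.png

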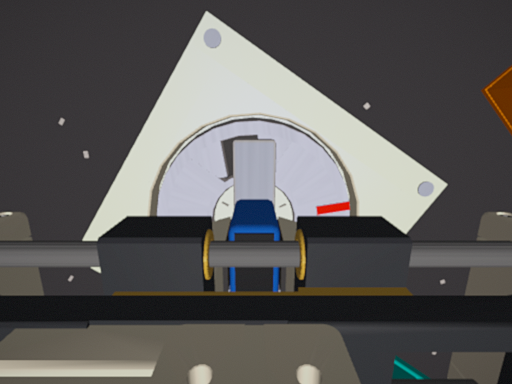

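View pics/t5.png

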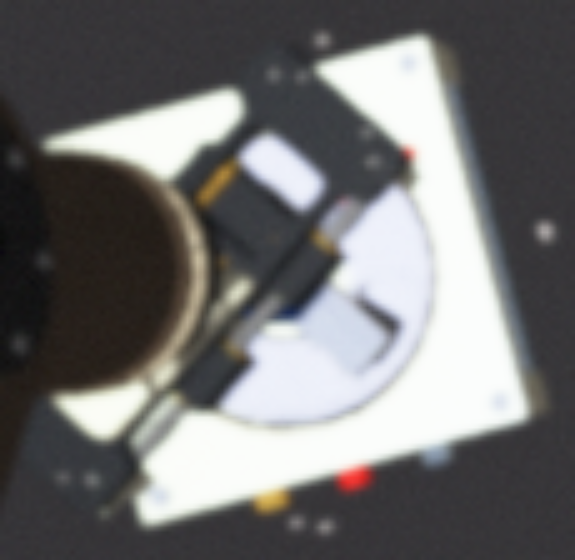

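```bash
python3 -m pendant '[{"dp":[0,0,0.0005],"rotation":[0,0,0.08],"fingers":1},{"dp":[0,0,0.0005],"rotation":[0,0,0.15],"fingers":1},{"dp":[0,0,0.0005],"rotation":[0,0,0.2],"fingers":1},{"dp":[0,0,0.0005],"rotation":[0,0,0.23],"fingers":1},{"dp":[0,0,0.0005],"rotation":[0,0,0.26],"fingers":1},{"dp":[0,0,0.0005],"rotation":[0,0,0.26],"fingers":1}]'
python3 - <<'E'
from h import *
s=arm.observe();print(s["position"],s["force"],s["ft_torque"],s["width"]*92);M=R.from_rotvec(s["ee_rot"]).as_matrix();print(np.degrees(np.arctan2(M[1,0],M[0,0])))
im=arm.get_image("wrist");cv2.imwrite("pics/w6.png",im)
im=arm.get_image("scene");cv2.imwrite("pics/s6.png",cv2.resize(im[60:190,230:370],None,fx=4,fy=4))
E
```

```text
clock: 9.85
position: [0.563, 0.2821, 0.0669]
ee_rot: [-2.754, 1.509, 0.003]
force: [-3.9, -0.6, 6.4]
width: 0.25
[0.56296703 0.28211903 0.06685566] [-3.9113554  -0.5862908   6.38728796] [-0.22327685  1.00954873  0.88148079] 22.99749630459239
-57.424683257329654
```

View pics/w6.png

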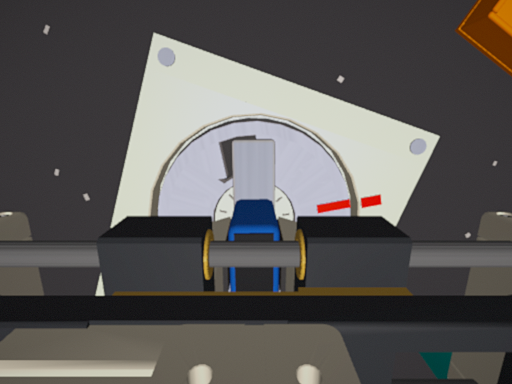

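View pics/s6.png

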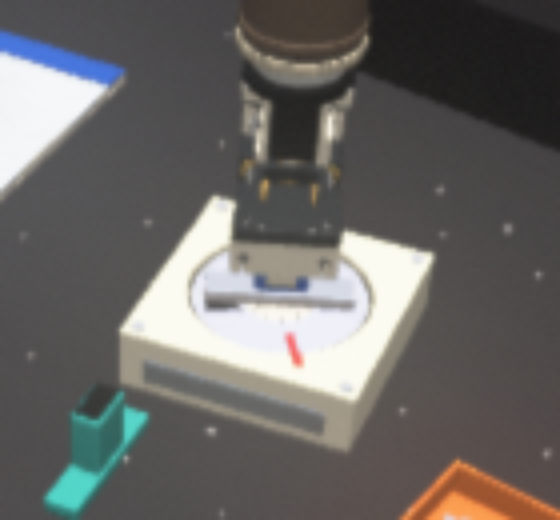

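```bash
python3 -m pendant '[{"dp":[0,0,0],"rotation":[0,0,-0.02],"fingers":1},{"dp":[0,0,0],"rotation":[0,0,-0.02],"fingers":1},{"dp":[0,0,0],"rotation":[0,0,-0.02],"fingers":0},{"dp":[0,0,0],"rotation":[0,0,-0.02],"fingers":-0.5},{"dp":[0,0,0],"rotation":[0,0,-0.02],"fingers":-1},{"dp":[0,0,0],"rotation":[0,0,-0.02],"fingers":-1},{"dp":[0,0,0],"rotation":[0,0,-0.02],"fingers":-1},{"dp":[0,0,0],"rotation":[0,0,-0.02],"fingers":-1},{"dp":[0,0,-0.02],"rotation":[0,0,-0.02],"fingers":-1},{"dp":[0,0,-0.06],"rotation":[0,0,-0.02],"fingers":-1},{"dp":[0,0,-0.12],"rotation":[0,0,-0.02],"fingers":-1},{"dp":[0,0,-0.16],"rotation":[0,0,-0.02],"fingers":-1},{"dp":[0,0.1,-0.16],"rotation":[0,0,-0.02],"fingers":-1},{"dp":[0,0.1,-0.16],"rotation":[0,0,-0.02],"fingers":-1},{"dp":[0,0.1,-0.16],"rotation":[0,0,-0.02],"fingers":-1}]'
python3 - <<'E'
from h import *
s=arm.observe();print(s["position"],s["force"],s["width"])
im=arm.get_image("wrist");cv2.imwrite("pics/w7.png",im)
im=arm.get_image("scene");cv2.imwrite("pics/s7.png",cv2.resize(im[60:190,230:370],None,fx=4,fy=4))
im=arm.get_image("top");cv2.imwrite("pics/t7.png",cv2.resize(im[160:272,70:185],None,fx=5,fy=5))
E
```

```text
clock: 11.82
position: [0.4772, 0.2264, 0.2282]
ee_rot: [-2.767, 1.482, 0.006]
force: [-0.5, 0.6, 1.2]
width: 1.001
[0.4771509  0.22641367 0.22821774] [-0.46328238  0.58785417  1.24103295] 1.0005543710394273
```

View pics/w7.png

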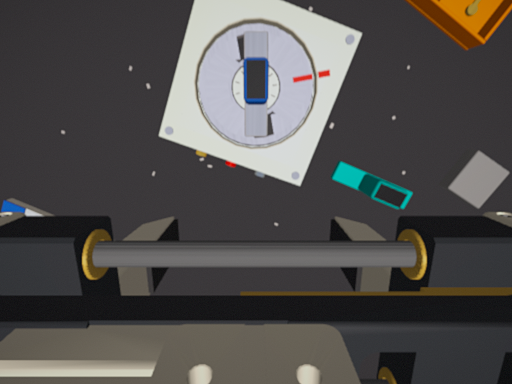

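View pics/s7.png

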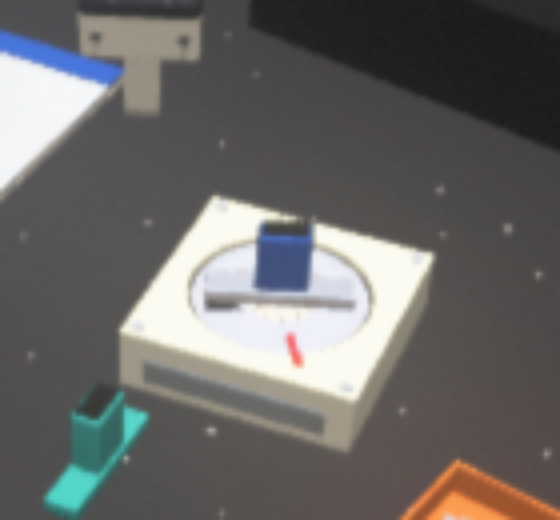

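View pics/t7.png

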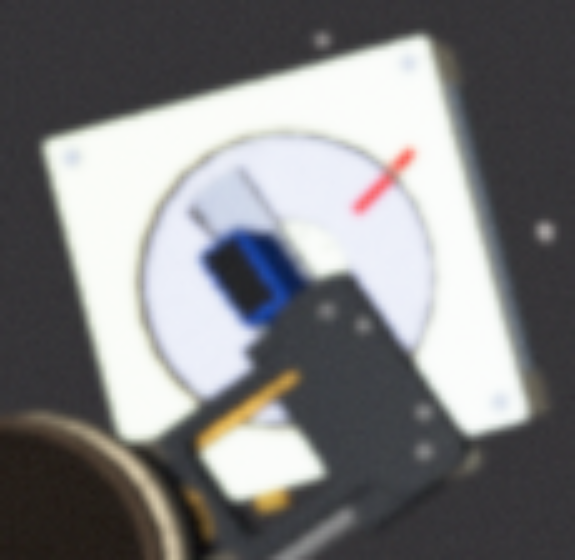

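```bash
python3 - <<'E'
from h import *
q=arm.camera_params("wrist")
a,b=ray(q,(256.5,31.5),.058),ray(q,(256.5,136.5),.058);print(a,b,np.linalg.norm(a-b),(a+b)/2)
print(arm.sign_off())
E
```

```text
[0.6122554  0.31539708 0.058     ] [0.52172529 0.25460202 0.058     ] 0.10904925152750819 [0.56699034 0.28499955 0.058     ]
the job is handed in; nothing more can be done
None
```

I fitted the blue spanner into the cream meter's ring, turned the ring clockwise to its stop, let go and backed away. The job was handed in at about 12 s; it gives no verdict.

**Stop reached:** the wrist moment rose to 0.88 N m, well above the 0.12 N m needed for turning. In the final top and wrist pictures the red marks on ring and case line up.

**Spanner seated:** contact came with the bar's underside at about 46 mm, the height of the ring's face. The spanner stands upright on its own with the gripper clear. The bar measures 109 mm (110 expected) when taken as lying on that face, which fits pins fully in.

**Disagreement:** my last wrist measurement put the spanner 4 to 7 mm off the ring's centre. The gripper's position at release was only about 2 mm off. Both are within the 15 mm limit.

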